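# Set the blade tension of a cheese slicer

### The arm

A 7-joint arm with a two-finger parallel gripper is mounted at the origin on the work surface; the furniture and walls round the work are solid. World frame = base frame: x ahead of the robot, y to its left, z up, the work surface at z = 0. Lengths are in m, angles in rad, forces in N, time in s.
With the tool pointing down it reaches from about 0.425 to 0.925 m from the base axis. Payload 6.8 kg.
Tool frame: the origin (TCP) lies at the very end of the fingers, on their centre line; the grasp point (between the pads) lies 19 mm behind it; z points along the fingers, y is the line along which they close (so a half turn about z gives the same grasp; the last joint's range is limited). The gripper opens to 85 mm and grips with 20 to 120 N. Pads are 22 mm wide; open, the fingers measure 114 mm over their backs; the gripper's body (76 mm by 85 mm) begins 54 mm behind the grasp point. The pads swing forward as they close: fully open they stand 13 mm farther back than shut.
Start: joints at [1.03, 0.477, 0.022, 1.555, -0.011, 1.109, -0.083], TCP at [0.283, -0.613, 0.231] pointing down, gripper open.
Joint ranges: [-2.96, 2.96], [-0.34, 2.1], [-1.41, 1.46], [0.24, 2.44], [-1.37, 4.51], [0.17, 1.92], [-2.96, 2.96]. Speed limits (rad/s): [2.39, 2.39, 3.14, 3.14, 3.14, 3.14, 3.14].

### API

Orientations are given as a rotation vector (axis times angle).
In Python, from bench import get_obs, viewer, r gives the robot as it stands. The module is installed in compiled form; this text tells all that it offers.
- The arm moves only by the tool play_rows, never from a script. Its argument "commands" is a list that holds one entry, the list of rows, each a list of 5 numbers: the gripper's target within -1 to 1 (shut at 1, half-way at 0, fully open at -1), then the shift along the tool's x, y, z scaled (see below), then the turn about the tool's z scaled (see below). A call has 1 to 12 rows; each row is the pose to reach, as a shift and turn from the pose commanded when the call began, along the tool's axes at that moment; what a row does not reach only later rows make up. The controller multiplies each number of a shift by 0.2 m and each number of a turn by pi/2 rad. A row lasts 1/12 s, in which the tool goes at most 41.7 mm and 7.16 degrees, less where a joint would pass 70% of its speed; a pose out of reach is approached as far as the arm can. A call with a number of a shift or a turn outside -1 to 1 is refused whole. A call with a gripper value outside its range is refused whole. The fingers move at their own pace and stop on an object; "grip_force" is the grip in N (left out, the last holds). Time passes only in rows, so rows that repeat a pose let the fingers close. It gives the time, the measured TCP pose, the force, the opening and the grip force at its end, in the units of the state.
- get_obs(): the state, without advancing time (a new reading comes with each control period).
- viewer.grab_frame(name): name is "scene" or "top" or "wrist"; returns a dict with "pixels" (384x512x3 uint8, red, green, blue), "fovy" (degrees; the focal length in pixels is half the picture's height over the tangent of half this angle, whatever the lens; pixels are square), "cx", "cy" (the principal point, pixels), "world_to_cam" (4x4, takes a point from world to camera coordinates); the wrist camera has in their place "hand_eye" (4x4, takes a point from camera to tool coordinates, whose origin is the TCP and whose axes are the flange's). Camera axes: x right, y up, looking along -z (the intrinsics and any distortion apply to the point x, -y, -z); pixel columns grow to the right and rows downward; lengths in m; the calibration is good to about 2 mm. A picture is of the moment at which its call begins: read the wrist's pose just before it. There is no depth.
- r.hand_in(): hands the job in; it is judged then, once.
Trained networks look in a picture, given as the dict that the camera call returned (one of the last four; its "shot" number tells which), for a name from the list of things; names that differ only in an ending like _2 or _b are one class to them, and where a whole thing is asked for, a point or a joint stands for the part that bears it (a point fixed in the world has none). Each returns a list of dicts, best first, with "score" (0 to 1); they miss things now and then, are a little off and sometimes report something else, mostly with a low value. They report only what shows in the picture. A call takes as long as a camera call.
- viewer.trace(picture, thing): "pixels" (384x512 bool, what is visible of it) and "rect" ([left, top, right, bottom] in pixels, round what is visible of it).
The state is a dict: "clock": time; "joints": joint angles; "qvel": joint speeds; "tau": joint torques, N m; "tcp_pos": TCP position; "orientation": TCP orientation; "contact_force": force on the tool from outside, world axes, zero at the start; "moment": the same for the moment, N m; "grip_width": finger opening in m; "gripper_force": force on a finger pad.
Only numpy, scipy, OpenCV 4.12 (cv2) and the standard library are available. Lean on these libraries where they do the work, as an engineer would, in place of code of your own. Each camera call takes 0.05 s, during which the arm holds its last target. There are 200 camera calls.

### The job

The blade of the cheese slicer is slack. Turn the red tension knob clockwise until the orange sprung pointer stands over the white line in the middle of the green band, then let go of the knob. Move the pointer only with the knob, do not touch the green band, and leave the black blade-clamp knob as it is.

Things in the scene. Friction and masses are not known exactly. Their poses are not given: they have to be found in the camera images.
- tension_knob_grip (a point): Red tension knob at the slicer's right end: grip point on its upright axis, 95 mm above the worktop. Its bar is 14 mm thick (along this y), 46 long (along x, turns with the knob), 32 high, top 7 mm above the point; housing top 37 mm below it. Nothing near is higher than 20 mm over the point. Tightens clockwise from above, 0.4 to 1.45 rad to go, 0.1 N m; stays where left.
- tension_arm: Orange sprung pointer, level arm 118 mm long, 36 mm above the worktop. Origin on its upright pivot at worktop height, x along the arm to its tip, z up. Geared: swings counterclockwise seen from above, 0.7 rad per rad of clockwise knob turn (back with it too). Do not touch.
- tension_mark: Green band, 22 mm wide and 27 mm long, under the path of the pointer's tip on a white scale, a white line across its middle. Origin on the pointer's pivot, x from there to the white line (122 mm out), z up. Its place on the scale differs each time. Do not touch.
- clamp_knob: Black blade-clamp knob, smaller than the red one (disc radius 18 mm), on a post at the other (left) end of the slicer, 215 mm from the red knob. Origin on its turning axis at its underside, 58 mm above the worktop, top 38 mm higher; x along its bar. Leave it as it is.

How it is judged:
At the end, for the whole second after the job is handed in: The orange pointer rests within 0.12 rad (7 degrees, 13 mm at its tip) of the white line in the middle of the green band, and the knob has been let go (angle between the x axis of tension_arm and the x axis of tension_mark, either way round below 0.12 rad and angular speed of tension_arm below 0.1 rad/s); the robot touches nothing.
It fails at once if the robot pushes the pointer itself (contact force between any of the fingers, the arm and tension_arm above 1 N).
It fails at once if the robot pushes the green band (contact force between any of the fingers, the arm and tension_mark above 1 N).
It fails at once if the black clamp knob is pushed or gripped (contact force between any of the fingers, the arm and clamp_knob above 2 N).
It also fails if it takes over 29 s, if anything falls off the work surface, if the arm or the gripper's body presses on something with over 40 N, if the wrist force passes 120 N, or if a joint passes its speed limit or range.

## Working session

There is one attempt and no reset: what is moved stays moved. The work goes in short steps, Python scripts to look and compute and a tool call to move; the robot and the scene stay as the last step left them, time stands still between calls to the robot, and variables do not carry over. Pictures are saved under pics/ and viewed, at most 10 in all, crops included, and the job is handed in when it is done.

Besides the shell and the picture viewer there is one more tool, called after "Call:" by a JSON object that holds its "op" and its "data". play_rows: Moves the arm, as the interface text tells. Shifts and turns lie within -1 to 1; 1 stands for 0.2 m of shift or pi/2 rad of turn. Its arguments: {"type":"object","properties":{"commands":{"type":"array","items":{"type":"array","items":{"type":"array","items":{"type":"number","minimum":-1,"maximum":1}}}},"grip_force":{"type":"number"}},"required":["commands"]}

```bash
mkdir -p pics; cat > h.py <<'E'
import numpy as np, cv2
from scipy.spatial.transform import Rotation as R
from bench import get_obs, viewer, r
def cam(p, o=None):
    f=p["pixels"].shape[0]/2/np.tan(np.radians(p["fovy"])/2)
    if "world_to_cam" in p: M=np.linalg.inv(np.array(p["world_to_cam"]))
    else:
        T=np.eye(4);T[:3,:3]=R.from_rotvec(o["orientation"]).as_matrix();T[:3,3]=o["tcp_pos"]
        M=T@np.array(p["hand_eye"])
    return f,p["cx"],p["cy"],M
def ray(p,u,v,z,o=None):
    f,cx,cy,M=cam(p,o)
    d=M[:3,:3]@np.array([(u-cx)/f,-(v-cy)/f,-1]);c=M[:3,3]
    return c+d*(z-c[2])/d[2]
def proj(p,X,o=None):
    f,cx,cy,M=cam(p,o)
    q=np.linalg.inv(M)@np.append(X,1)
    return cx+f*q[0]/-q[2], cy+f*q[1]/q[2]
def save(p,n): cv2.imwrite("pics/"+n,cv2.cvtColor(p["pixels"],cv2.COLOR_RGB2BGR))
E
python3 - <<'E'
from h import *
o=get_obs();print(o)
for n in ["scene","top","wrist"]:
    o=get_obs();p=viewer.grab_frame(n);save(p,n+"0.png")
    print(n,[k for k in p],p["fovy"],p["cx"],p["cy"],cam(p,o)[3].round(3).tolist())
    for t,z in [("tension_knob_grip",.09),("tension_arm",.036),("tension_mark",.03),("clamp_knob",.09)]:
        for d in viewer.trace(p,t)[:2]:
            ys,xs=np.nonzero(d["pixels"]);u,v=xs.mean(),ys.mean()
            print(t,round(d["score"],2),np.round(d["rect"]),round(u),round(v),ray(p,u,v,z,o).round(3))
ims=[cv2.imread(f"pics/{n}0.png") for n in ["scene","top","wrist"]]
cv2.imwrite("pics/all0.png",cv2.resize(np.vstack([np.hstack(ims[:2]),np.hstack([ims[2],ims[2]*0])]),(800,600)))
E
```

```text
{'clock': 0.0, 'joints': array([ 1.02992293,  0.47777557,  0.02232188,  1.55645861, -0.01147209,
        1.10930889, -0.08310346]), 'qvel': array([ 0.00219435,  0.00054326, -0.0005489 ,  0.00080298, -0.0010316 ,
       -0.0006867 ,  0.0021435 ]), 'tau': array([ 5.70151201e-05, -5.96451473e+01,  1.60804119e+00, -2.81203669e+01,
        1.24868556e-02,  9.18611535e-03,  9.07763592e-06]), 'tcp_pos': array([ 0.28282612, -0.61223138,  0.23033881]), 'orientation': array([-3.06661320e+00, -6.74203492e-01,  8.44758752e-04]), 'contact_force': array([7.87666848e-01, 1.80143630e-04, 8.72421452e-01]), 'moment': array([ 0.01510873,  0.04419   , -0.02400445]), 'gripper_force': 0.0, 'grip_width': 0.08568575392654265}
scene ['pixels', 'fovy', 'cx', 'cy', 'world_to_cam', 'shot'] 43.004393690125305 252.26479881923248 176.72825107701817 [[-0.624, 0.604, -0.496, 0.044], [-0.781, -0.496, 0.378, 0.17], [-0.018, 0.624, 0.782, 0.812], [0.0, 0.0, 0.0, 1.0]]
tension_knob_grip 0.72 [306. 142. 329. 170.] 315 157 [ 0.464 -0.305  0.09 ]
tension_arm 0.75 [299. 187. 335. 221.] 317 200 [ 0.409 -0.267  0.036]
tension
[... 242 characters left out ...]
30376 [[0.012, 0.996, -0.084, 0.434], [-1.0, 0.012, 0.004, -0.204], [0.005, 0.084, 0.996, 0.931], [0.0, 0.0, 0.0, 1.0]]
tension_knob_grip 0.86 [290. 199. 310. 222.] 298 209 [ 0.472 -0.31   0.09 ]
tension_arm 0.6 [260. 226. 295. 237.] 278 233 [ 0.412 -0.267  0.036]
tension_mark 0.43 [251. 263. 262. 276.] 257 268 [ 0.327 -0.214  0.03 ]
clamp_knob 0.75 [204. 192. 215. 208.] 210 200 [ 0.49  -0.101  0.09 ]
clamp_knob 0.3 [289. 200. 309. 223.] 299 209 [ 0.472 -0.311  0.09 ]
wrist ['pixels', 'fovy', 'cx', 'cy', 'hand_eye', 'shot'] 68.63421352885263 253.0624759053436 193.9789346843811 [[0.419, 0.876, 0.238, 0.344], [-0.908, 0.405, 0.109, -0.585], [-0.001, -0.262, 0.965, 0.374], [0.0, 0.0, 0.0, 1.0]]
```

View pics/all0.png

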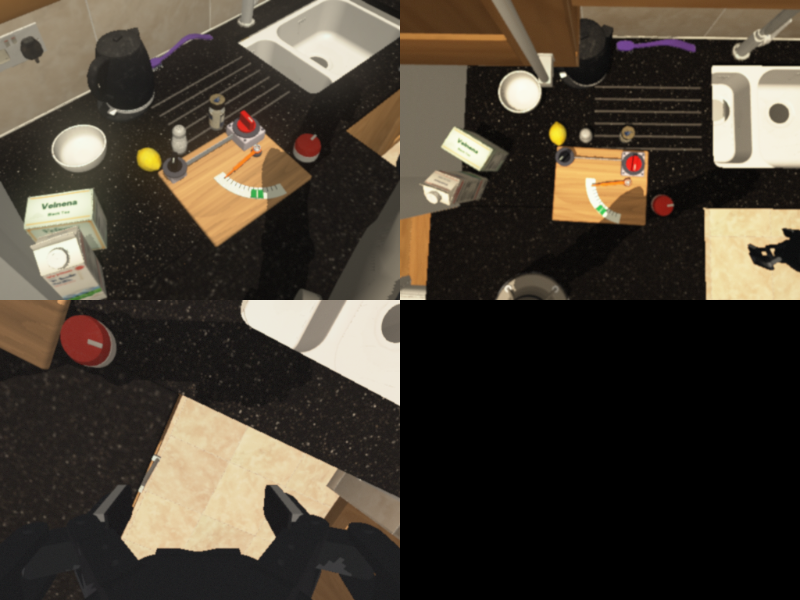

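The top and scene views agree: the red knob is near (0.47, -0.31), with the pointer and scale in front of it, and the lone red-topped tin is a decoy. Next I'll zoom in and measure the angles.

```bash
python3 - <<'E'
from h import *
o=get_obs();p=viewer.grab_frame("top");q=viewer.grab_frame("scene")
a=cv2.resize(p["pixels"][180:300,190:320],(600,554),interpolation=cv2.INTER_CUBIC)
b=cv2.resize(q["pixels"][135:265,205:345],(600,557),interpolation=cv2.INTER_CUBIC)
im=np.hstack([a,b[:554]]);im=cv2.resize(im,(800,370))
cv2.imwrite("pics/z.png",im[:,:,::-1])
print(R.from_rotvec(o["orientation"]).as_matrix().round(3))
for n,p in(("top",p),("scene",q)):
    for t,z in [("tension_knob_grip",.102),("tension_arm",.036)]:
        d=viewer.trace(p,t)[0]
        m=d["pixels"]; hsv=cv2.cvtColor(p["pixels"],cv2.COLOR_RGB2HSV)
        if 'knob' in t: m=m&(hsv[:,:,1]>190)&(hsv[:,:,2]>190)
        ys,xs=np.nonzero(m);P=np.array([ray(p,u,v,z) for u,v in zip(xs,ys)])[:,:2]
        w,V=np.linalg.eigh(np.cov(P.T)); print(n,t,len(P),P.mean(0).round(4),np.sqrt(w)*3.46,np.degrees(np.arctan2(*V[::-1,1])))
E
```

```text
[[ 0.908  0.419  0.   ]
 [ 0.419 -0.908 -0.   ]
 [ 0.     0.    -1.   ]]
top tension_knob_grip 241 [ 0.4713 -0.3099] [0.03687265 0.04197403] 94.65599587885184
top tension_arm 166 [ 0.4941 -0.0958] [0.03100553 0.0321602 ] 104.92865166102973
scene tension_knob_grip 162 [ 0.4599 -0.2938] [0.03159602 0.06682103] 131.85904738706844
scene tension_arm 194 [ 0.4105 -0.2754] [0.01479887 0.10187785] 96.84185967704994
```

View pics/z.png

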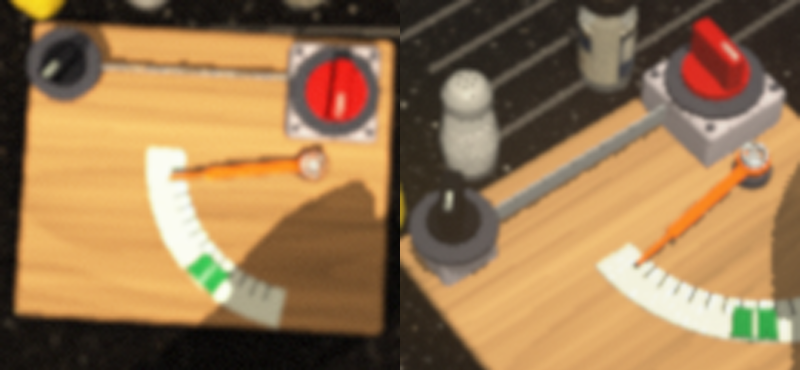

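The bar lies roughly along world x. The pointer is at about 95° and the white line at about 137°. I'll move in for a closer look.

Call:
{"op": "play_rows", "data": {"commands": [[[-1, 0.55, -0.69, 0, 0.28], [-1, 0.55, -0.69, 0, 0.28], [-1, 0.55, -0.69, 0, 0.28], [-1, 0.55, -0.69, 0, 0.28], [-1, 0.55, -0.69, 0, 0.28], [-1, 0.55, -0.69, 0, 0.28]]]}}

```text
clock: 1.55
tcp_pos: [0.327, -0.4377, 0.2316]
orientation: [-3.14, 0.001, -0.001]
contact_force: [0.0, 0.3, 0.4]
grip_width: 0.0855
gripper_force: 0.0
```

Call:
{"op": "play_rows", "data": {"commands": [[[-1, 0.22, -0.85, 0, 0], [-1, 0.22, -0.85, 0, 0], [-1, 0.22, -0.85, 0, 0], [-1, 0.22, -0.85, 0, 0], [-1, 0.22, -0.85, 0, 0], [-1, 0.22, -0.85, 0, 0], [-1, 0.22, -0.85, 0, 0], [-1, 0.22, -0.85, 0, 0]]]}}

```text
clock: 2.22
tcp_pos: [0.3699, -0.2738, 0.2315]
orientation: [3.141, -0.015, 0.0]
contact_force: [-0.2, -0.3, 0.3]
grip_width: 0.085
gripper_force: 0.0
```

```bash
python3 - <<'E'
from h import *
o=get_obs();p=viewer.grab_frame("wrist");save(p,"w1.png")
print(o["tcp_pos"],o["joints"].round(2),R.from_rotvec(o["orientation"]).as_matrix().round(3).tolist())
for t,z in [("tension_knob_grip",.102),("tension_arm",.036),("tension_mark",.025),("clamp_knob",.096)]:
    for d in viewer.trace(p,t)[:1]:
        ys,xs=np.nonzero(d["pixels"]);P=np.array([ray(p,u,v,z,o) for u,v in zip(xs,ys)])[:,:2]
        w,V=np.linalg.eigh(np.cov(P.T));print(t,d["score"],np.round(d["rect"]),xs.mean(),ys.mean(),P.mean(0).round(4),np.sqrt(w)*3.46,np.degrees(np.arctan2(*V[::-1,1])))
E
```

```text
[ 0.36994611 -0.2738211   0.23147624] [ 0.56  0.12 -0.06  2.05  0.01  0.97 -1.09] [[1.0, -0.01, 0.0], [-0.01, -1.0, -0.001], [0.0, 0.001, -1.0]]
tension_knob_grip 0.85 [270.  50. 314. 106.] 292.28428270042195 80.98575949367088 [ 0.4684 -0.3097] [0.03540521 0.03928614] 154.9097017160895
tension_arm 0.72 [179. 130. 286. 152.] 245.90736342042754 141.3978622327791 [ 0.4099 -0.2652] [0.01514281 0.11368482] 96.0241191318196
tension_mark 0.65 [196. 197. 222. 220.] 209.27386934673368 207.46482412060303 [ 0.3246 -0.2159] [0.02358969 0.029703  ] 46.904374110534675
clamp_knob 0.96 [ 47.  41. 101.  87.] 75.11794228356337 64.14240903387704 [ 0.4854 -0.1126] [0.02921443 0.04044302] 86.04408158132082
```

View pics/w1.png

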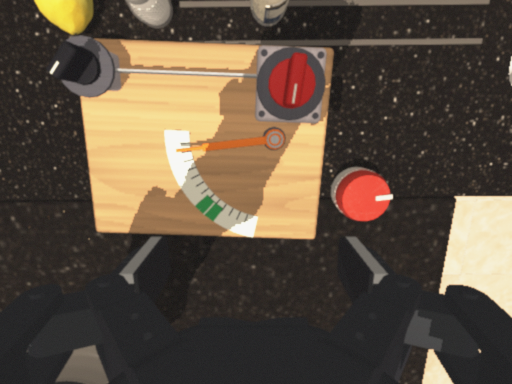

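The wrist picture shows the knob bar at about (294, 80), the pivot at (275, 139), the tip at (178, 150), and the green band at (209, 207). I'll zoom in on the bar.

```bash
python3 - <<'E'
from h import *
o=get_obs();p=viewer.grab_frame("wrist")
c=cv2.resize(p["pixels"][40:130,245:345],(800,720),interpolation=cv2.INTER_CUBIC)
cv2.imwrite("pics/b1.png",cv2.resize(c,(600,540))[:,:,::-1])
pv=ray(p,275,139,.042,o);ti=ray(p,178.5,150,.036,o)
m=viewer.trace(p,"tension_mark")[0]["pixels"];ys,xs=np.nonzero(m)
mk=ray(p,xs.mean(),ys.mean(),.022,o)
print(pv,ti,mk,np.hypot(*(ti-pv)[:2]),np.hypot(*(mk-pv)[:2]))
A=lambda a,b:np.degrees(np.arctan2(*(b-a)[1::-1]))
print(A(pv,ti),A(pv,mk))
for uv in [(297,54),(290,106)]: print(ray(p,*uv,.102,o))
E
```

```text
[ 0.4127466  -0.29788572  0.042     ] [ 0.40040716 -0.1833878   0.036     ] [ 0.32422213 -0.21584896  0.022     ] 0.1151609162121226 0.12069222194313994
96.15102816740225 137.1783337803309
[ 0.49067525 -0.31186255  0.102     ]
[ 0.44696314 -0.30681731  0.102     ]
```

View pics/b1.png

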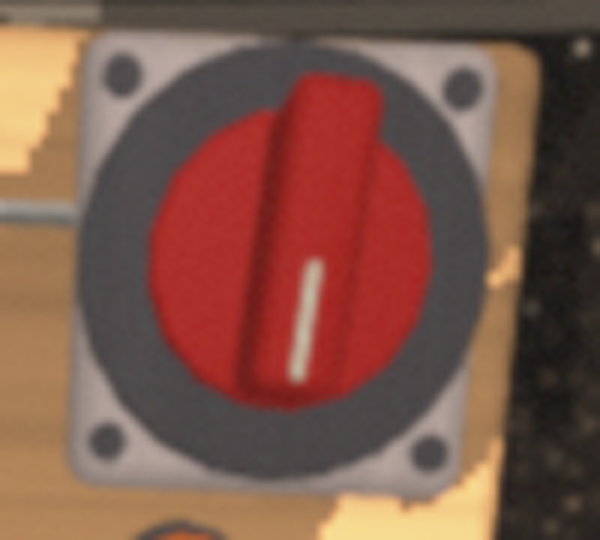

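Bar centre comes out at (0.469, -0.314), tilted about 6° clockwise. The pointer has to swing 41°, so the knob needs about 58.6° clockwise. Descending and gripping.

Call:
{"op": "play_rows", "data": {"commands": [[[0, 0.5, 0.195, 0.2, 0.06], [0, 0.5, 0.195, 0.2, 0.06], [0, 0.5, 0.195, 0.2, 0.06], [0, 0.5, 0.195, 0.5, 0.06], [0, 0.5, 0.195, 0.7, 0.06], [0, 0.5, 0.195, 0.76, 0.06], [0, 0.5, 0.195, 0.76, 0.06], [0, 0.5, 0.195, 0.76, 0.06]]], "grip_force": 30}}

```text
clock: 3.23
tcp_pos: [0.4691, -0.311, 0.0784]
orientation: [-3.136, 0.159, 0.005]
contact_force: [0.3, -0.2, 0.8]
grip_width: 0.0429
gripper_force: 0.0
```

```bash
python3 - <<'E'
from h import *
o=get_obs();p=viewer.grab_frame("wrist");q=viewer.grab_frame("scene")
print(o["tcp_pos"],o["joints"].round(2),o["contact_force"])
b=cv2.resize(q["pixels"][100:240,240:400],(438,384))
cv2.imwrite("pics/g1.png",cv2.resize(np.hstack([p["pixels"],b]),(800,323))[:,:,::-1])
E
```

```text
[ 0.46911433 -0.31102868  0.07837193] [ 0.51  0.49 -0.05  1.95  0.04  0.71 -1.23] [ 0.32139944 -0.20121008  0.7905788 ]
```

View pics/g1.png

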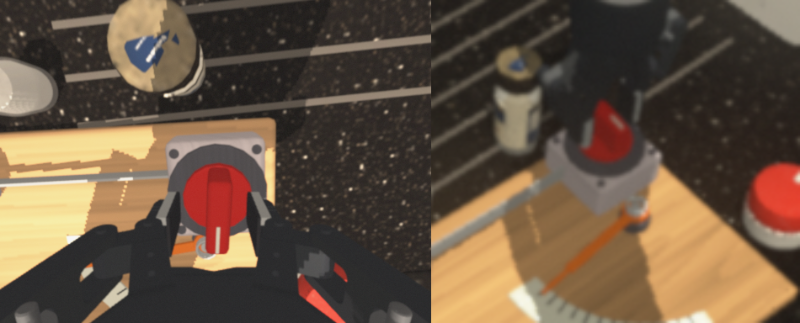

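The bar sits centred and aligned between the fingers. Closing.

Call:
{"op": "play_rows", "data": {"commands": [[[1, 0, 0.005, 0, 0], [1, 0, 0.005, 0, 0], [1, 0, 0.005, 0, 0], [1, 0, 0.005, 0, 0], [1, 0, 0.005, 0, 0], [1, 0, 0.005, 0, 0]]], "grip_force": 30}}

```text
clock: 3.83
tcp_pos: [0.4712, -0.314, 0.0816]
orientation: [3.135, -0.16, 0.006]
contact_force: [-2.2, -1.8, 8.4]
grip_width: 0.0133
gripper_force: 33.0
```

Call:
{"op": "play_rows", "data": {"commands": [[[1, 0, 0, 0, 0.06], [1, 0, 0, 0, 0.12], [1, 0, 0, 0, 0.18], [1, 0, 0, 0, 0.24], [1, 0, 0, 0, 0.3], [1, 0, 0, 0, 0.3]]]}}

```text
clock: 4.33
tcp_pos: [0.471, -0.3148, 0.0816]
orientation: [3.009, -0.896, 0.007]
contact_force: [-1.6, -4.8, 7.2]
grip_width: 0.0134
gripper_force: 33.0
```

```bash
cat > m.py <<'E'
from h import *
o=get_obs();print(o["tcp_pos"],o["joints"].round(2),o["contact_force"],o["moment"],o["grip_width"])
A=lambda a,b:np.degrees(np.arctan2(*(b-a)[1::-1]))
pv=np.array([.4127,-.298,.04])
for n in ("top","scene"):
    q=viewer.grab_frame(n);save(q,n+"_m.png")
    for t,z in (("tension_arm",.036),("tension_mark",.022)):
        for d in viewer.trace(q,t)[:1]:
            ys,xs=np.nonzero(d["pixels"]);P=np.array([ray(q,u,v,z) for u,v in zip(xs,ys)])
            w,V=np.linalg.eigh(np.cov(P[:,:2].T));print(n,t,d["score"],len(xs),P.mean(0),"pca",np.degrees(np.arctan2(*V[::-1,1])),"ctr",A(pv,P.mean(0)))
E
python3 m.py
```

```text
[ 0.4709807  -0.31475015  0.08155685] [ 0.42  0.49  0.07  1.95 -0.05  0.7  -1.63] [-1.62635507 -4.81180125  7.21407704] [-0.8354097   0.36901823 -0.07278152] 0.01344093079606161
top tension_arm 0.43 99 [ 0.38826271 -0.23771168  0.036     ] pca 114.79907492100384 ctr 112.06470353590049
scene tension_arm 0.53 311 [ 0.39644153 -0.26402347  0.036     ] pca 113.69885509840596 ctr 115.57206725264398
scene tension_mark 0.52 183 [ 0.32390174 -0.21845821  0.022     ] pca 50.19229884342682 ctr 138.1473369450128
```

The knob follows 1:1: the pointer is at about 114.5°, with roughly 32° of knob turn left.

Call:
{"op": "play_rows", "data": {"commands": [[[1, 0, 0, 0, 0.06], [1, 0, 0, 0, 0.12], [1, 0, 0, 0, 0.18], [1, 0, 0, 0, 0.24], [1, 0, 0, 0, 0.3], [1, 0, 0, 0, 0.35], [1, 0, 0, 0, 0.35], [1, 0, 0, 0, 0.35]]]}}

```text
clock: 5.3
tcp_pos: [0.4702, -0.3154, 0.0815]
orientation: [2.656, -1.674, 0.007]
contact_force: [-2.1, -5.0, 8.5]
grip_width: 0.0134
gripper_force: 33.2
```

```bash
python3 m.py; python3 - <<'E'
import cv2,numpy as np
a=cv2.imread("pics/top_m.png")[190:290,210:320];b=cv2.imread("pics/scene_m.png")[165:265,270:380]
cv2.imwrite("pics/t2.png",np.hstack([cv2.resize(x,(400,364),interpolation=2) for x in(a,b)]))
E
```

```text
[ 0.47020116 -0.31542039  0.08153067] [ 0.31  0.49  0.21  1.96 -0.15  0.7  -2.08] [-2.06439988 -4.97689455  8.53747255] [-1.0827172   0.70914493 -0.08278727] 0.013447226994346884
top tension_mark 0.36 182 [ 0.49494592 -0.09446409  0.022     ] pca 91.96508286668389 ctr 67.99707766042741
scene tension_arm 0.61 324 [ 0.38607526 -0.27402768  0.036     ] pca 136.1295753608284 ctr 138.00083475880552
scene tension_mark 0.51 295 [ 0.39308529 -0.28312346  0.022     ] pca 135.61256574670446 ctr 142.82193242116927
```

View pics/t2.png

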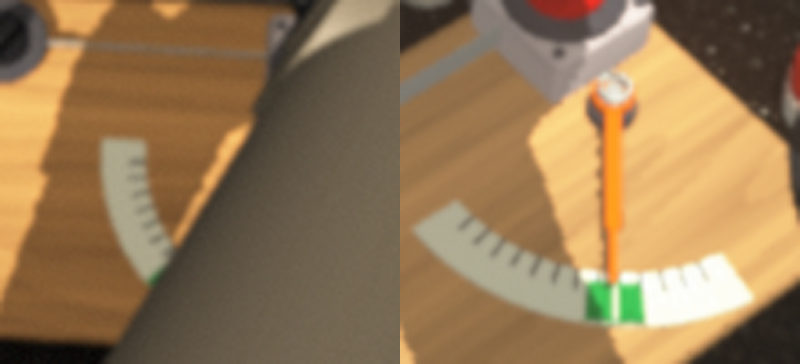

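The pointer stands on the white line, with its tip at (613, 280) and the line at (614, 300). Releasing slowly, then lifting straight up.

Call:
{"op": "play_rows", "data": {"commands": [[[0.2, 0, 0, 0, 0], [0.2, 0, 0, 0, 0], [0.2, 0, 0, 0, 0], [0.2, 0, 0, 0, 0], [0.2, 0, 0, -0.2, 0], [0.2, 0, 0, -0.4, 0], [0.2, 0, 0, -0.6, 0], [0.2, 0, 0, -0.7, 0], [0.2, 0, 0, -0.7, 0], [0.2, 0, 0, -0.7, 0]]]}}

```text
clock: 6.43
tcp_pos: [0.4707, -0.3123, 0.2205]
orientation: [-2.66, 1.671, -0.004]
contact_force: [-0.0, -0.2, 0.2]
grip_width: 0.0341
gripper_force: 0.0
```

```bash
python3 m.py; python3 - <<'E'
import cv2,numpy as np
b=cv2.imread("pics/scene_m.png")[125:265,260:390]
cv2.imwrite("pics/t3.png",cv2.resize(b,(520,560),interpolation=2))
E
```

```text
[ 0.47068623 -0.31233762  0.22049806] [ 0.27  0.31  0.26  1.85 -0.09  0.99 -2.13] [-0.00475987 -0.22540041  0.17225115] [0.02774883 0.02553194 0.01348545] 0.034149803142986504
top tension_arm 0.55 114 [ 0.35655503 -0.24039368  0.036     ] pca 138.69910294776824 ctr 134.26396771336482
top tension_mark 0.66 94 [ 0.32524125 -0.21414705  0.022     ] pca 45.108415393629606 ctr 136.20579304243122
scene tension_arm 0.69 311 [ 0.38674982 -0.27452497  0.036     ] pca 135.6750506339986 ctr 137.86690130376115
scene tension_mark 0.66 187 [ 0.32391029 -0.21856711  0.022     ] pca 52.847063524400944 ctr 138.18360814445762
```

View pics/t3.png

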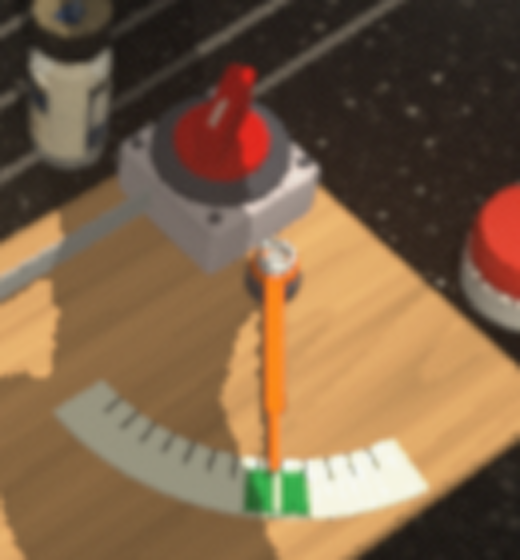

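The pointer has stayed on the white line (tip at (274, 468), line at (277, 492)), and the gripper is clear. Handing in.

```bash
python3 -c "
from bench import r
print(r.hand_in())"
```

```text
the job is handed in; nothing more can be done
None
```

I turned the red knob about 58° clockwise and let go; in the last picture the orange pointer rests on the white line and the gripper is clear of everything, and I've handed the job in (no verdict came back).

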